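# Clamp a dry-bath block with a cam quick-release

### The arm

A 6-joint arm with a two-finger parallel gripper is mounted at the origin on a cart in front of the work surface, level with it; the furniture and walls round the work are solid. World frame = base frame: x ahead of the robot, y to its left, z up, the work surface at z = 0. Lengths are in mm, angles in rad, forces in N, time in s.
With the tool pointing down it reaches from about 275 to 750 mm from the base axis. Payload 10.2 kg.
Tool frame: the origin (TCP) lies between the finger pads; the fingertips stand 22 mm ahead of it and the grasp point (between the pads) lies 3 mm ahead of it (ctrl.nose_length is the distance from the TCP to the fingertips, in mm); z points along the fingers, y is the line along which they close (so a half turn about z gives the same grasp; the last joint's range is limited). The gripper opens to 85 mm and grips with 20 to 120 N. Pads are 22 mm wide; open, the fingers measure 114 mm over their backs; the gripper's body (76 mm by 85 mm) begins 54 mm behind the grasp point. The pads swing forward as they close: fully open they stand 13 mm farther back than shut.
Start: joints at [0.967, 0.313, 1.498, -0, 1.331, -0.223], TCP at [195.136, 487.394, 253.294] pointing down, gripper open.
Joint ranges: [-2.94, 2.94], [-0.97, 2.17], [0.19, 2.56], [-1.23, 4.37], [0.02, 3.11], [-2.88, 2.88]. Speed limits (rad/s): [2.39, 2.39, 3.01, 3.14, 3.14, 3.14].

### API

Orientations are given as a unit quaternion [w, x, y, z].
In Python, from rig import sense, imaging, ctrl gives the robot as it stands. The module is installed in compiled form; this text tells all that it offers.
- The arm moves only by the tool apply_moves, never from a script. Its argument "commands" is a list of rows, each a list of 5 numbers: the gripper command: -1 is fully open, 1 is shut, values between are in proportion, then the shift along the tool's x, y, z in mm, then the turn about the tool's z in degrees. A call has 1 to 20 rows; each row shifts and turns the commanded pose from where the row before left it, along the tool's axes as they then stand; what a row does not reach is not made up. A row lasts 1/8 s, in which the tool goes at most 62.5 mm and 10.7 degrees, less where a joint would pass 70% of its speed; a pose out of reach is approached as far as the arm can. A call is refused whole if a number of a shift passes 62.5 or a number of a turn 10.7, either way. A call with a gripper value outside its range is refused whole. The fingers move at their own pace and stop on an object; "newtons" is the grip in N (left out, the last holds). Time passes only in rows, so rows that do not move let the fingers close. It gives the time, the measured TCP pose, the force, the opening and the grip force at its end, in the units of the state.
- sense(): the state, without advancing time (a new reading comes with each control period).
- imaging.capture(name): name is "side" or "top" or "wrist"; returns the picture (400x640x3 uint8, blue, green, red); there is no depth.
- imaging.calibration(name): a dict with "camera_matrix" (3x3 intrinsics, pixels), "world_to_cam" (4x4, takes a point from world to camera coordinates). Camera axes: x right, y up, looking along -z (the intrinsics and any distortion apply to the point x, -y, -z); pixel columns grow to the right and rows downward; lengths in mm; the calibration is good to about 2 mm. A picture is of the moment at which its call begins: read the wrist's pose just before it. calibration takes no time and is no camera call; for the wrist camera it gives the pose at the moment of the call.
- ctrl.finish_job(): hands the job in; it is judged then, once.
The state is a dict: "time_s": time; "joints": joint angles; "dq": joint speeds; "tau": joint torques, N m; "eef_pos": TCP position; "ee_rot": TCP orientation; "force": force on the tool from outside, world axes, zero at the start; "wrist_torque": the same for the moment, N m; "grip_width": opening from 0.0 (shut) to 1.0 (fully open); "grip_force": force on a finger pad.
Only numpy, scipy, OpenCV 4.12 (cv2) and the standard library are available. Lean on these libraries where they do the work, as an engineer would, in place of code of your own. Each camera call takes 0.05 s, during which the arm holds its last target. There are 200 camera calls.

### The job

Clamp the aluminium dry-bath block on the clamp stand. Flip the cam lever fully up to open it, then set the block squarely on the stand's plate between the scribed lines, its plain end first under the arm and home against the grey housing; then, with the lever still open, tighten the adjusting nut clockwise until its bar points straight along the arm, and flip the lever fully down again so that the foot presses on the block. Do not tip the block over, leave the clamp and block so, and do not disturb the other things on the counter.

Things in the scene. Friction and masses are not known exactly. Their poses are not given: they have to be found in the camera images.
- home (a point): point fixed in the clamp stand: where the block's centre (point block_mid) lies when home on the plate; 30 mm above the counter. x points from the plate's open front back to the grey housing, y to the stand's left, z up. The stand, fixed to the counter, has an aluminium plate 165 (x) x 100 (y) x 12 mm, from 71 mm before to 94 mm behind this point
- stop (a point): centre of the front face (the stop, 116 mm wide) of the grey cam housing, 45 mm behind point home; same axes. The housing is 44 mm deep, its top 55 mm above the counter. 22 mm behind this face a vertical rod carries a steel arm, 26 mm wide, that reaches 40 mm forward of this face over the plate, and has the foot under it
- foot: rubber foot, 22 mm diameter, under the arm's front end, 23 mm before point stop; origin at the centre of its underside: about 58 to 60 mm above the counter with the lever open and the nut loose (block top on the plate: 48 mm), 46 to 49 mm closed. Sprung (4 N/mm): it presses with about 15 N when the lever is down on the block and the nut's bar is along the arm
- lever (a joint): angle of the cam lever (rad): 0 fully down, level (clamped), 1.25 fully up (open; each radian raises the arm 10 mm). It turns about a level axis along the stand's x, stays where it is left and takes about 5 N at the grip. Starts down
- lever_hinge (a point): point on the lever's axis, fixed in the stand, 36 mm above the counter, at the right (-y) end of the housing. The lever runs from it towards the stand's -y when down
- lever_grip (a point): point on the lever to grip, 88 mm from its axis and 28 mm before its rounded end; the lever is a dark steel bar 16 mm wide (along the stand's x: pinch it across this) and 11 mm thick, 116 mm long
- nut (a joint): angle of the adjusting nut (rad), growing as it is turned clockwise seen from above: 0 when its bar lies along the arm (the stand's x), range -1.45 to 0.5. Each radian lowers the arm 3 mm. It stays where it is left (0.08 N m friction). Starts at -1.3 to -0.8
- nut_grip (a point): centre of the nut's bar, on the vertical axis of the rod, at the height to grip; x axis along the bar. The bar is dark steel, 64 mm long, 14 mm thick, 18 mm high, with 16 mm of round collar under it, above the arm; the end of the rod (12 mm thick) may stand up to 8 mm out of its top. Rises and falls with the arm
- block_mid (a point): centre of the loose aluminium dry-bath block, 90 (x) x 58 (y) x 36 mm high, 0.3 to 0.5 kg. Nine round wells in its top at the -x two thirds; its +x end is plain, without wells, and goes to the housing. Starts on the counter at the left, plain end roughly away from the robot
- block_land (a point): centre of the plain area on top of the block, 31 mm towards its +x end from the centre, on the top face
- tape_mid (a point): centre of a roll of tape lying on the counter, 69 mm diameter, 18 mm high: bystander
- ctrl_mid (a point): centre of a small white bottle, 42 mm diameter, 62 mm high: bystander
- dish_mid (a point): centre of a clear dish, 58 mm diameter, 12 mm high: bystander

How it is judged:
By the outcome, as a careful person would: the job done as asked, in the order asked, and still so for the second after the job is handed in, with the robot touching nothing.
It also fails if it takes over 72 s, if anything falls off the work surface, if the arm or the gripper's body presses on something with over 40 N, if the wrist force passes 120 N, or if a joint passes its speed limit or range.

## Working session

There is one attempt and no reset: what is moved stays moved. The work goes in short steps, Python scripts to look and compute and a tool call to move; the robot and the scene stay as the last step left them, time stands still between calls to the robot, and variables do not carry over. Pictures are saved under pics/ and viewed, at most 10 in all, crops included, and the job is handed in when it is done.

Besides the shell and the picture viewer there is one more tool, called after "Emit:" by a JSON object that holds its "name" and its "arguments". apply_moves: Moves the arm, as the interface text tells. Its arguments: {"type":"object","properties":{"commands":{"type":"array","items":{"type":"array","items":{"type":"number"}}},"newtons":{"type":"number"}},"required":["commands"]}

```bash
mkdir -p pics
cat > h.py <<'E'
from rig import sense, imaging, ctrl
import numpy as np, cv2
def cal(n):
    c=imaging.calibration(n); return np.array(c["camera_matrix"],float),np.array(c["world_to_cam"],float),c
def ray(K,T,u,v):
    d=np.linalg.inv(K)@[u,v,1.]; d=np.array([d[0],-d[1],-d[2]]); R=T[:3,:3]
    return -R.T@T[:3,3], R.T@d
def onz(KT,u,v,z):
    o,d=ray(KT[0],KT[1],u,v); return o+d*(z-o[2])/d[2]
def proj(KT,p):
    q=KT[1]@np.append(p,1); w=KT[0]@[q[0],-q[1],-q[2]]; return w[:2]/w[2]
E
python3 - <<'E'
from h import *
for n in ["top","side"]:
    im=imaging.capture(n); cv2.imwrite(f"pics/{n}0.png",im)
    K,T,c=cal(n); print(n,K.tolist(),(-T[:3,:3].T@T[:3,3]).round(0), [k for k in c]); print(T[:3,:3].round(2).tolist())
s=sense(); print(s)
E
```

```text
top [[493.74559885581493, 0.0, 328.1564049181072], [0.0, 493.74559885581493, 200.92879873162667], [0.0, 0.0, 1.0]] [ 299.   56. 1716.] ['camera_matrix', 'world_to_cam']
[[-0.01, -1.0, 0.01], [0.99, -0.01, 0.14], [-0.14, 0.01, 0.99]]
side [[518.1948677196953, 0.0, 322.98524129427705], [0.0, 518.1948677196953, 195.80394927266968], [0.0, 0.0, 1.0]] [ 346. 1609.  768.] ['camera_matrix', 'world_to_cam']
[[-0.99, -0.12, 0.02], [0.07, -0.39, 0.92], [-0.11, 0.91, 0.4]]
{'time_s': 0.1, 'joints': array([ 9.66584849e-01,  3.13360774e-01,  1.49834467e+00,  1.50379144e-05,
        1.33098213e+00, -2.23400348e-01]), 'dq': array([-0.00133647,  0.00083073, -0.00251233,  0.00105299, -0.00044126,
        0.00030112]), 'tau': array([ 4.13332164e-03, -4.12897003e+01, -2.60138226e+01, -1.10071285e-04,
        3.08622875e-03,  7.73341822e-05]), 'eef_pos': array([195.02275159, 487.22222408, 252.81550129]), 'ee_rot': array([-2.26819006e-04,  1.89258875e-01,  9.81927074e-01, -4.98317737e-04]), 'force': array([-0.5385126 ,  0.31272809, -0.07724119]), 'wrist_torque': array([-0.00040319, -0.03731337,  0.02730525]), 'grip_force': 0.0, 'grip_width': 0.9925037846001432}
```

View pics/top0.png

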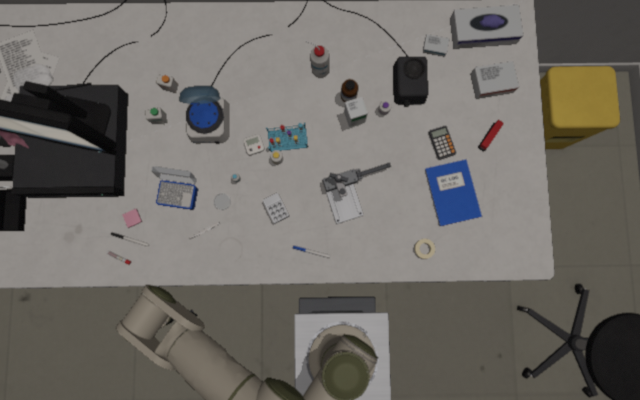

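View pics/side0.png

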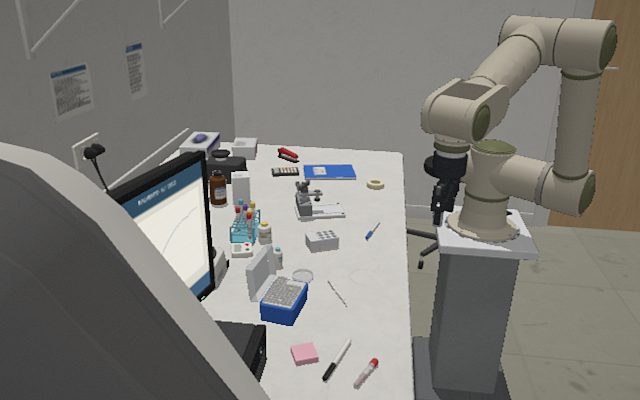

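The top view shows the block at (276,209), with its wells nearer the robot. The stand's plate is at (345,203), the lever runs to (390,166), the tape is at (425,249) and the dish at (222,201). I'll crop this area for detail.

Run:
```python
from h import *
im=cv2.imread("pics/top0.png")[135:265,210:410]
cv2.imwrite("pics/top0c.png",cv2.resize(im,None,fx=4,fy=4,interpolation=cv2.INTER_CUBIC))
t=cal("top")
for u,v,z in [(276,209,48),(222,201,12),(236,178,62),(345,205,12),(388,166,36),(425,249,18)]: print(u,v,onz(t,u,v,z).round(0))
w=cal("wrist"); s=sense()
print(w[0].round(1).tolist(), (-w[1][:3,:3].T@w[1][:3,3]).round(1), w[1][:3,:3].round(3).tolist())
from scipy.spatial.transform import Rotation as R
q=s["ee_rot"]; Re=R.from_quat([*q[1:],q[0]]).as_matrix(); print(Re.round(3).tolist())
```

```text
276 209 [503. 217.  48.]
222 201 [537. 408.  12.]
236 178 [609. 352.  62.]
345 205 [518. -19.  12.]
388 166 [ 650. -170.   36.]
425 249 [ 362. -291.   18.]
[[288.0, 0.0, 319.1], [0.0, 288.0, 201.8], [0.0, 0.0, 1.0]] [116.8 519.  373.2] [[0.372, 0.928, -0.002], [-0.879, 0.351, -0.323], [-0.299, 0.122, 0.947]]
[[-0.928, 0.372, -0.001], [0.372, 0.928, -0.001], [0.0, -0.001, -1.0]]
```

View pics/top0c.png

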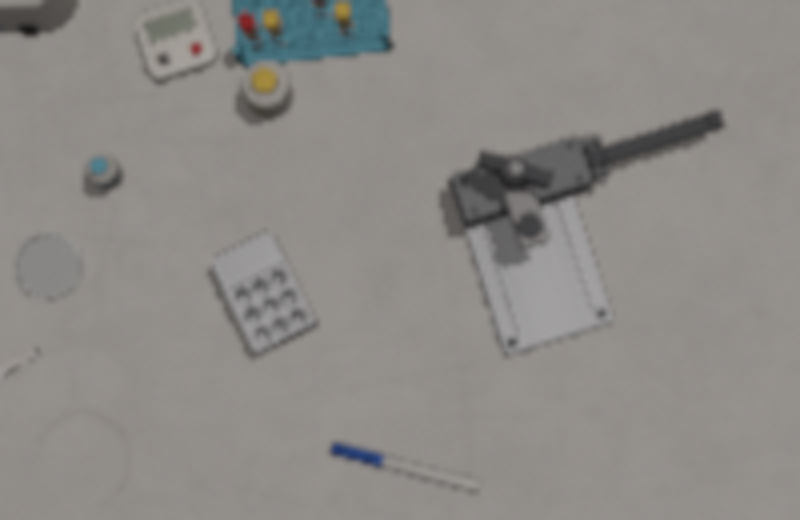

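The crop shows the following:
- The block has its plain end up-left in the image, at about 25° yaw.
- The stand is at about 16° yaw. The plate's front is at the bottom of the image, and the housing and rod are near (515,170).
- The lever runs out to (720,120).

Next I'll move above the stand for a close look.

Emit:
{"name": "apply_moves", "arguments": {"commands": [[-1,-40,-29,0,0],[-1,-40,-29,0,0],[-1,-40,-29,0,0],[-1,-40,-29,0,0],[-1,-40,-29,0,0],[-1,-40,-29,0,0],[-1,-40,-29,0,0],[-1,-40,-29,0,0],[-1,-40,-29,0,0],[-1,-40,-29,0,0],[-1,-40,-29,0,0],[-1,-40,-29,0,0],[-1,-40,-29,0,0],[-1,-37,-32,0,0],[-1,0,0,0,10.4],[-1,0,0,0,10.4],[-1,0,0,0,10.4],[-1,0,0,0,10.4],[-1,0,0,0,10.4],[-1,0,0,0,0]], "newtons": 30}}

```text
time_s: 2.6
eef_pos: [560.1, -99.3, 253.0]
ee_rot: [-0.0, 0.6, 0.8, -0.0]
force: [0.6, -0.9, 0.1]
grip_width: 0.999
grip_force: 0.0
```

```bash
cat >> h.py <<'E'
from scipy.spatial.transform import Rotation as R
def pose():
    s=sense(); q=s["ee_rot"]; M=R.from_quat([*q[1:],q[0]]).as_matrix(); return s["eef_pos"],M,s
def status():
    p,M,s=pose(); print("t %.1f"%s["time_s"],"p",p.round(1),"yawY %.1f"%np.degrees(np.arctan2(M[1,1],M[0,1])),"F",s["force"].round(1),"w %.2f g %.1f"%(s["grip_width"],s["grip_force"]),"j",s["joints"].round(2))
def shot(f):
    status(); k=cal("wrist"); im=imaging.capture("wrist"); cv2.imwrite(f"pics/{f}.png",im); np.savez(f"pics/{f}.npz",K=k[0],T=k[1]); return im,k
def load(f):
    z=np.load(f"pics/{f}.npz"); return z["K"],z["T"]
def go(target):  # shift in tool axes
    p,M,s=pose(); print("shift",(M.T@(np.array(target)-p)).round(1))
E
python3 -c "
from h import *
shot('w1')"
```

```text
t 2.6 p [560.1 -99.3 253. ] yawY 16.3 F [ 0.6 -0.9  0.1] w 1.00 g 0.0 j [-0.38  0.41  1.36 -0.    1.37 -0.67]
```

View pics/w1.png

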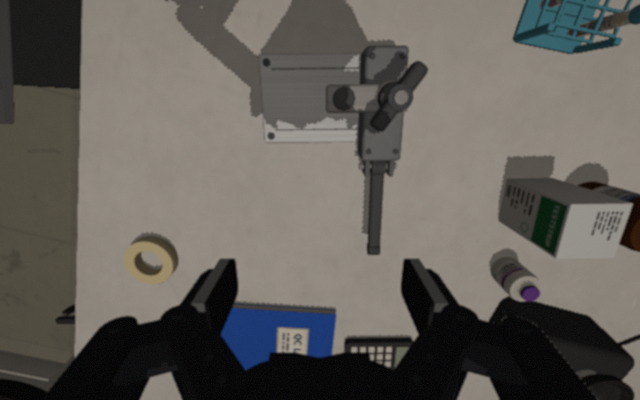

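The wrist view shows the plate's front corners at (261,55) and (264,143), and the housing's top corners at (361,47), (410,46), (359,160) and (401,160). The lever runs from (376,165) to (374,253), and the nut's bar from (418,70) to (381,122).

Run:
```python
from h import *
k=load("w1")
fl=onz(k,261,55,12); fr=onz(k,264,143,12)
h=[onz(k,*q,55) for q in [(361,47),(410,46),(402,160),(360,160)]]
n=np.linalg.norm
print("plate",fl.round(1),fr.round(1),n(fl-fr))
print("housing",np.array(h).round(1).tolist(),[round(n(h[i]-h[(i+1)%4]),1) for i in range(4)])
ax=lambda a,b:np.degrees(np.arctan2(*(b-a)[[1,0]]))
print("yaw plate",ax(fr,fl)-90,"h",ax(h[3],h[0])-90,ax(h[2],h[1])-90)
L0=onz(k,376,170,41); L1=onz(k,374,252,41); print("lever",L0.round(1),L1.round(1),ax(L1,L0)-90)
for z in (100,105,110): 
  a=onz(k,421,66,z);b=onz(k,380,125,z);print(z,a.round(1),b.round(1),n(a-b),ax(b,a), (a+b)/2)
im=cv2.imread("pics/w1.png")[20:270,235:450]
cv2.imwrite("pics/w1c.png",cv2.resize(im,None,fx=2.4,fy=2.4,interpolation=cv2.INTER_CUBIC))
```

```text
plate [457.9  12.4  12. ] [482.8 -82.7  12. ] 98.23722777496205
housing [[560.4, 43.3, 55.0], [606.4, 57.6, 55.0], [640.6, -50.2, 55.0], [595.8, -63.3, 55.0]] [np.float64(48.2), np.float64(113.1), np.float64(46.7), np.float64(112.3)]
yaw plate 14.695370366848934 h 18.396011722052606 17.611957033203637
lever [620.3 -71.2  41. ] [ 654.8 -173.9   41. ] 18.55732491364968
100 [611.4  35.1 100. ] [594.5 -21.2 100. ] 58.799196375745225 73.29615978558097 [602.93717386   6.98449883 100.        ]
105 [610.   34.2 105. ] [593.4 -21.1 105. ] 57.723689596170196 73.29615978558095 [601.71281002   6.5179041  105.        ]
110 [608.6  33.2 110. ] [592.3 -21.1 110. ] 56.648182816595146 73.29615978558104 [600.48844617   6.05130937 110.        ]
```

View pics/w1c.png

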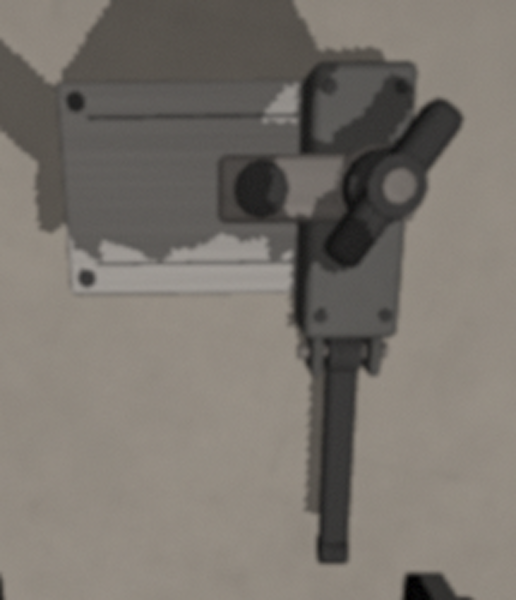

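The crop sharpens these features (crop pixels): the scribed lines run (88,118)–(300,113) and (105,263)–(297,262). The arm spans y 156–222, and the nut's rod end is at (400,187) with a collar slightly wider than the bar. The lever tip is at (334,560). I'll compare these in the stand frame.

Run:
```python
from h import *
k=load("w1")
c=lambda u,v,z:onz(k,235+u/2.4,20+v/2.4,z)
ang=lambda a,b:np.degrees(np.arctan2(*(b-a)[[1,0]]))
print("scribe",ang(c(88,118,12),c(300,113,12)),ang(c(105,263,12),c(297,262,12)))
print("plate edge near",ang(c(74,293,12),c(290,292,12)),"far",ang(c(62,86,12),c(300,80,12)))
print("lever edges",ang(c(322,540,41),c(330,370,41))-90,ang(c(347,540,41),c(357,370,41))-90)
fl=c(62,86,12);fr=c(72,293,12);m=(fl+fr)/2
yaw=np.radians(17); X=np.array([np.cos(yaw),np.sin(yaw)]);Y=np.array([-X[1],X[0]])
home=m[:2]+71*X; print("front mid",m,"home",home)
for n,p in dict(fl=fl,fr=fr,sc1=c(190,115,12),sc2=c(200,262,12),hfl=c(312,64,55),hbl=c(415,63,55),hbr=c(394,335,55),hfr=c(302,333,55),rod=c(400,187,118),ltip=c(334,560,41),lroot=c(343,370,41),screw1=c(327,85,55),screw2=c(320,315,55),screw3=c(402,88,55),screw4=c(385,315,55),foot=c(261,187,75)).items():
  d=p[:2]-home; print(n,p.round(0),(d@X).round(1),(d@Y).round(1))
```

```text
scribe 17.484669549548506 16.565793345648714
plate edge near 16.542138607991333 far 17.54660800251243
lever edges 17.071055111648832 17.136784353045172
front mid [470.79189269 -34.86075459  12.        ] home [538.68953036 -14.10236356]
fl [458.  11.  12.] -69.8 48.1
fr [484. -81.  12.] -72.2 -48.1
sc1 [519.  16.  12.] -9.8 34.9
sc2 [543. -48.  12.] -5.9 -33.4
hfl [564.  45.  55.] 41.4 48.8
hbl [605.  57.  55.] 83.7 48.6
hbr [637. -51.  55.] 83.7 -63.8
hfr [596. -62.  55.] 41.1 -62.4
rod [600.   5. 118.] 64.5 -0.1
ltip [ 656. -176.   41.] 64.6 -188.8
lroot [624. -75.  41.] 63.9 -83.5
screw1 [573.  39.  55.] 47.9 40.9
screw2 [601. -52.  55.] 49.1 -54.2
screw3 [603.  47.  55.] 79.1 39.4
screw4 [630. -43.  55.] 78.9 -54.5
foot [557.  -7.  75.] 19.6 1.2
```

```bash
python3 -c "
from h import *
go([647.8,-149.2,39])"
```

```text
shift [-72.7  70.1 214. ]
```

Emit:
{"name": "apply_moves", "arguments": {"commands": [[-0.2,-24,23,20,-0.7],[-0.2,-24,24,30,0],[-0.2,-25,23,30,0],[-0.2,0,0,40,0],[-0.2,0,0,35,0],[-0.2,0,0,30,0],[-0.2,0,0,0,0]]}}

```text
time_s: 3.52
eef_pos: [647.1, -148.8, 66.0]
ee_rot: [-0.002, 0.595, 0.804, -0.001]
force: [0.1, 0.1, -0.5]
grip_width: 0.6
grip_force: 0.0
```

```bash
python3 -c "
from h import *
im,k=shot('w2')
cv2.imwrite('pics/w2s.png',im)"
```

```text
t 3.5 p [ 647.1 -148.8   66. ] yawY 17.0 F [ 0.1  0.1 -0.5] w 0.60 g 0.0 j [-0.4   0.8   1.22 -0.    1.12 -0.7 ]
```

View pics/w2.png

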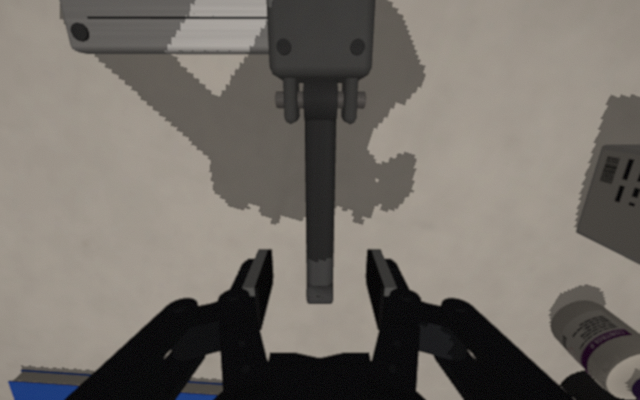

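The lever is centred between the fingers. Its end's top edge is at about (319,288), and the hinge pin is at (320,99).

```bash
python3 -c "
from h import *
k=load('w2')
a=onz(k,320,99,36); b=onz(k,319,288,41.5); b2=onz(k,319,302,30.5)
print(a,b,b2,np.linalg.norm((a-b)[:2]),np.linalg.norm((a-b2)[:2]))
yaw=np.radians(17); Y=np.array([-np.sin(yaw),np.cos(yaw)])
for q in (a,b): print((q[:2]-pose()[0][:2])@Y)
g=a[:2]-88*Y; print('grip',g); go([*g,39])
"
```

```text
[621.31527709 -66.3310157   36.        ] [ 651.76708881 -167.33553581   41.5       ] [ 657.12451286 -185.03568621   30.5       ] 105.49514642474303 123.98830657096686
87.00932532783926
-18.485025729205898
grip [ 647.0439871  -150.48583422]
shift [-1.  -1.3 29.1]
```

Emit:
{"name": "apply_moves", "arguments": {"commands": [[-0.2,0,0,14,0],[-0.2,-1,0,13,0],[1,0,0,0,0],[1,0,0,0,0],[1,0,0,0,0],[1,0,0,0,0]], "newtons": 35}}

```text
time_s: 4.32
eef_pos: [648.0, -150.5, 41.6]
ee_rot: [-0.001, 0.596, 0.803, -0.001]
force: [-5.5, -1.7, 1.5]
grip_width: 0.183
grip_force: 39.0
```

Emit:
{"name": "apply_moves", "arguments": {"commands": [[1,0.5,0,-9.4,0],[1,1.5,0,-9.3,0],[1,2.5,0,-9.1,0],[1,3.4,0,-8.7,0],[1,4.3,0,-8.3,0],[1,5.2,0,-7.8,0],[1,6,0,-7.2,0],[1,6.7,0,-6.5,0],[1,7.4,0,-5.8,0],[1,8,0,-5,0],[1,8.4,0,-4.1,0],[1,8.8,0,-3.2,0],[1,0,0,0,0]]}}

```text
time_s: 5.95
eef_pos: [629.6, -90.1, 126.3]
ee_rot: [-0.0, 0.595, 0.803, -0.001]
force: [-7.4, -1.9, -7.7]
grip_width: 0.178
grip_force: 36.4
```

```bash
python3 -c "
from h import *
status()"
```

```text
t 6.0 p [629.6 -90.1 126.3] yawY 16.9 F [-7.4 -1.9 -7.7] w 0.18 g 36.4 j [-0.33  0.67  1.29 -0.    1.19 -0.62]
```

Emit:
{"name": "apply_moves", "arguments": {"commands": [[1,3,0,-1,0],[1,3,0,-1,0],[1,0,0,0,0]]}}

```text
time_s: 6.32
eef_pos: [628.1, -85.1, 127.9]
ee_rot: [0.0, 0.596, 0.803, -0.001]
force: [-5.3, -5.2, -10.7]
grip_width: 0.177
grip_force: 35.2
```

```bash
python3 -c "
from h import *
status()"
```

```text
t 6.3 p [628.1 -85.1 127.9] yawY 16.9 F [ -5.3  -5.2 -10.7] w 0.18 g 35.2 j [-0.32  0.66  1.3  -0.    1.18 -0.61]
```

Emit:
{"name": "apply_moves", "arguments": {"commands": [[-0.2,0,0,0,0],[-0.2,0,0,0,0],[-1,0,0,-30,0],[-1,0,0,-45,0],[-1,46.5,-4.5,0,0],[-1,46.5,-4.5,0,0],[-1,46.5,-4.5,0,0],[-1,46.5,-4.5,0,0],[-1,46.5,-4.5,0,0],[-1,46.5,-4.5,0,0],[-1,46.5,-4.5,0,0],[-1,0,0,0,10.3],[-1,0,0,0,10.3],[-1,0,0,0,10.3],[-1,0,0,0,10.3],[-1,0,0,0,10.3],[-1,0,0,0,10.3],[-1,0,0,0,10.3],[-1,0,0,0,10.3],[-1,0,0,0,0]]}}

```text
time_s: 8.82
eef_pos: [504.2, 218.2, 203.7]
ee_rot: [-0.0, 0.977, 0.213, 0.001]
force: [0.4, 0.2, 0.1]
grip_width: 0.996
grip_force: 0.0
```

```bash
python3 -c "
from h import *
im,k=shot('w3')
a=imaging.capture('top')[150:230,310:410]; b=imaging.capture('side')[160:240,270:370]
c=np.hstack([cv2.resize(x,None,fx=2.2,fy=2.2,interpolation=cv2.INTER_CUBIC) for x in (a,b)])
out=np.zeros((400+c.shape[0],640,3),np.uint8); out[:400]=im; out[400:,:c.shape[1]]=c
cv2.imwrite('pics/w3m.png',out)"
```

```text
t 8.8 p [504.2 218.2 203.7] yawY -65.4 F [0.4 0.2 0.1] w 1.00 g 0.0 j [0.2  0.41 1.5  0.   1.23 1.34]
```

View pics/w3m.png

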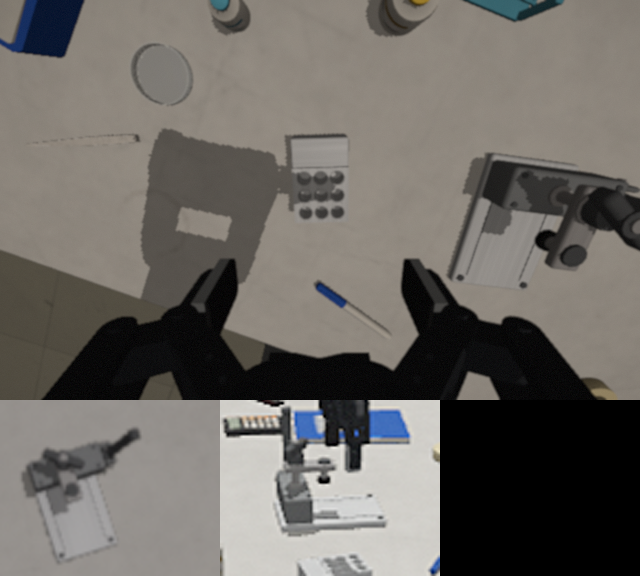

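The wrist view shows the block's top, with corners near (291,135), (348,136) and (346,218) and the plain end upward. The side inset at lower right shows the lever standing up.

Run:
```python
from h import *
k=load("w3"); im=cv2.imread("pics/w3.png")
g=cv2.cvtColor(im,cv2.COLOR_BGR2GRAY); hsv=cv2.cvtColor(im,cv2.COLOR_BGR2HSV)
roi=(slice(110,240),slice(275,370))
print("bg",im[225,360],"plain",im[150,320],"mid",im[190,345])
sat=hsv[...,1]; m=np.zeros_like(g); m[roi]=((sat[roi]<14)).astype(np.uint8)*255
m=cv2.morphologyEx(m,cv2.MORPH_CLOSE,np.ones((9,9)))
cs,_=cv2.findContours(m,cv2.RETR_EXTERNAL,cv2.CHAIN_APPROX_NONE); c=max(cs,key=cv2.contourArea)
r=cv2.boxPoints(cv2.minAreaRect(c)); print(cv2.contourArea(c),r.round(1).tolist())
P=[onz(k,*q,36) for q in r]; 
for i in range(4):
  d=P[(i+1)%4]-P[i]; print(P[i].round(1),np.linalg.norm(d).round(1),np.degrees(np.arctan2(d[1],d[0])).round(1))
print("mid",np.mean(P,0)); 
cv2.imwrite("pics/m.png",m)
for r0 in range(128,226,6): print(r0,''.join('#' if x else '.' for x in m[r0,280:362]))
```

```text
bg [130 140 146] plain [144 149 154] mid [142 146 151]
2633.0 [[294.0, 136.0], [346.0, 136.0], [346.0, 220.0], [294.0, 220.0]]
[541.4 263.3  36. ] 51.0 -65.4
[562.6 216.9  36. ] 89.0 -153.7
[482.8 177.4  36. ] 56.2 114.6
[459.4 228.6  36. ] 89.0 23.0
mid [511.51643778 221.54799559  36.        ]
128 ..................................................................................
134 ..................................................................................
140 ............................#####################################.................
146 ............................#####################################.................
152 ..................#######.........#################################...............
158 ...........................................######..........#####..................
164 ...........................................................#####..................
170 ..............####..............#######................#######....................
176 ...............###############################################....................
182 .................#############################################....................
188 ..................#############################################...................
194 ..................#################################################...............
200 ..................########################..........########......................
206 ..............................############..........########......................
212 .....................###########################################..................
218 .........................#####....................................................
224 ..................................................................................
```

Run:
```python
from h import *
k=load("w3"); g=cv2.GaussianBlur(cv2.imread("pics/w3.png",0),(3,3),0).astype(float)
L=[];Rr=[]
for r in range(142,216,4):
    d=np.gradient(g[r-1:r+2].mean(0)); l=280+np.argmax(np.abs(d[280:304])); q=336+np.argmax(np.abs(d[336:362])); L.append((l,r));Rr.append((q,r))
print(L,Rr)
ac=np.abs(np.gradient(g[:,300:342].mean(1))); print("rows",[(r,ac[r].round(1)) for r in range(125,230) if ac[r]>3])
```

```text
[(np.int64(291), 142), (np.int64(291), 146), (np.int64(291), 150), (np.int64(291), 154), (np.int64(292), 158), (np.int64(292), 162), (np.int64(292), 166), (np.int64(291), 170), (np.int64(297), 174), (np.int64(297), 178), (np.int64(298), 182), (np.int64(301), 186), (np.int64(280), 190), (np.int64(288), 194), (np.int64(288), 198), (np.int64(288), 202), (np.int64(288), 206), (np.int64(299), 210), (np.int64(299), 214)] [(np.int64(347), 142), (np.int64(347), 146), (np.int64(347), 150), (np.int64(347), 154), (np.int64(347), 158), (np.int64(347), 162), (np.int64(348), 166), (np.int64(341), 170), (np.int64(343), 174), (np.int64(343), 178), (np.int64(342), 182), (np.int64(336), 186), (np.int64(342), 190), (np.int64(343), 194), (np.int64(343), 198), (np.int64(342), 202), (np.int64(342), 206), (np.int64(343), 210), (np.int64(343), 214)]
rows [(132, np.float64(9.8)), (133, np.float64(19.5)), (134, np.float64(22.9)), (135, np.float64(12.9)), (136, np.float64(6.4)), (137, np.float64(22.1)), (138, np.float64(24.4)), (139, np.float64(16.1)), (140, np.float64(6.3)), (165, np.float64(6.8)), (166, np.f
[... 287 characters left out ...]
np.float64(3.3)), (182, np.float64(5.8)), (183, np.float64(8.1)), (184, np.float64(8.1)), (185, np.float64(5.5)), (192, np.float64(5.3)), (193, np.float64(8.0)), (194, np.float64(7.4)), (195, np.float64(4.3)), (198, np.float64(5.0)), (199, np.float64(10.7)), (200, np.float64(16.9)), (201, np.float64(19.4)), (202, np.float64(15.6)), (203, np.float64(8.0)), (205, np.float64(5.5)), (206, np.float64(9.6)), (207, np.float64(12.2)), (208, np.float64(13.9)), (209, np.float64(13.3)), (210, np.float64(9.8)), (211, np.float64(4.8)), (214, np.float64(3.8)), (215, np.float64(6.7)), (216, np.float64(11.1)), (217, np.float64(15.1)), (218, np.float64(15.3)), (219, np.float64(10.8)), (220, np.float64(4.8))]
```

Run:
```python
from h import *
k=load("w3")
a=onz(k,319.2,138,36);b=onz(k,319.6,218,36); d=a-b; print(a,b,np.linalg.norm(d),np.degrees(np.arctan2(d[1],d[0])), np.linalg.norm(onz(k,291,142,36)-onz(k,347,142,36)))
m=(a+b)/2; u=d/np.linalg.norm(d); print("mid",m)
go(m-u*27+[0,0,9])
```

```text
[549.88163286 240.00912573  36.        ] [473.00907082 204.36315299  36.        ] 84.73503506782285 24.877256502225283 55.297308844993005
mid [511.44535184 222.18613936  36.        ]
shift [-18.7  -0.6 158.2]
```

Run:
```python
from h import *
u=np.array([np.cos(np.radians(24.8)),np.sin(np.radians(24.8)),0]); go(np.array([511.4,222.2,29])-u*31)
```

```text
shift [-22.8  -0.6 174.2]
```

Emit:
{"name": "apply_moves", "arguments": {"commands": [[-1,-11,-0.6,40,0],[-1,-12,0,40,0],[-1,0,0,40,0],[-1,0,0,30,0],[-1,0,0,24,0],[-1,0,0,0,0],[1,0,0,0,0],[1,0,0,0,0],[1,0,0,0,0],[1,0,0,0,0],[1,0,0,0,0]], "newtons": 80}}

```text
time_s: 10.35
eef_pos: [483.7, 209.0, 30.4]
ee_rot: [0.0, 0.977, 0.212, 0.001]
force: [-0.2, -0.9, 7.1]
grip_width: 0.661
grip_force: 87.2
```

Run:
```python
from h import *
status()
```

```text
t 10.3 p [483.7 209.   30.4] yawY -65.5 F [-0.2 -0.9  7.1] w 0.66 g 87.2 j [ 0.19  0.6   1.72 -0.    0.82  1.33]
```

Emit:
{"name": "apply_moves", "arguments": {"commands": [[1,0,0,-20,0],[1,0,0,-30,0],[1,0,0,-30,0],[1,-22,35,0,0],[1,-22,36,0,0],[1,-22,36,0,0],[1,-22,36,0,0],[1,-22,36,0,0],[1,-22,35,0,0],[1,0,0,0,7.5],[1,0,0,0,0]]}}

```text
time_s: 11.72
eef_pos: [451.0, -40.7, 109.0]
ee_rot: [-0.0, 0.989, 0.148, -0.0]
force: [-1.1, -0.3, -4.1]
grip_width: 0.663
grip_force: 88.0
```

Run:
```python
from h import *
im,k=shot('w4'); cv2.imwrite("pics/w4c.png",im)
go([452,-40.6,80])
```

```text
t 11.7 p [451.  -40.7 109. ] yawY -73.0 F [-1.1 -0.3 -4.1] w 0.66 g 88.0 j [-0.35  0.34  1.89  0.    0.92  0.92]
shift [ 0.8  0.5 28.9]
```

View pics/w4.png

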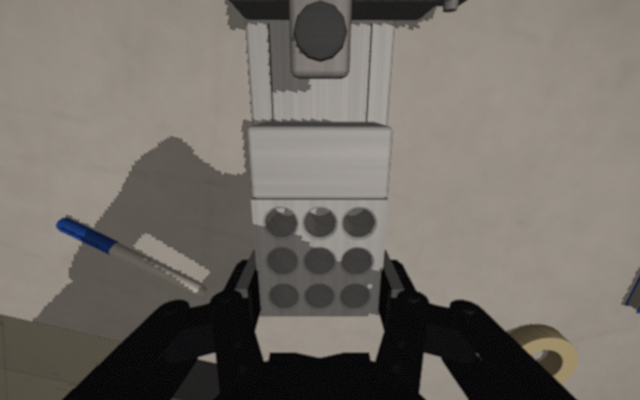

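The wrist view shows the block held square and centred at u=320 between the scribed lines at u=271 and 369, with the arm and foot at u=320. Next I'll lower it in front of the foot and slide it in.

Emit:
{"name": "apply_moves", "arguments": {"commands": [[1,0.8,0,25,0],[1,0,0,25,0],[1,0,0,14.5,0],[1,12,0,0,0],[1,12,0,0,0],[1,10,0,0,0],[1,6,0,0,0],[1,0,0,0,0]]}}

```text
time_s: 12.78
eef_pos: [490.5, -28.5, 44.2]
ee_rot: [0.0, 0.989, 0.148, -0.0]
force: [0.3, 0.3, -4.4]
grip_width: 0.664
grip_force: 88.2
```

Run:
```python
from h import *
status(); go([539-31*.956,-14-31*.292,43])
```

```text
t 12.8 p [490.5 -28.5  44.2] yawY -73.0 F [ 0.3  0.3 -4.4] w 0.66 g 88.2 j [-0.3   0.52  1.82 -0.    0.8   0.98]
shift [19.7  0.4  1.2]
```

Emit:
{"name": "apply_moves", "arguments": {"commands": [[1,5,0.2,0,0],[1,5,0.2,0,0],[1,4,0,0,0],[1,2,0,0,0],[1,0,0,0,0]]}}

```text
time_s: 13.4
eef_pos: [505.7, -24.3, 44.2]
ee_rot: [-0.0, 0.989, 0.148, -0.0]
force: [-0.4, 0.3, -4.8]
grip_width: 0.663
grip_force: 88.2
```

Emit:
{"name": "apply_moves", "arguments": {"commands": [[1,1.5,0,0,0],[1,0,0,0,0]]}}

```text
time_s: 13.65
eef_pos: [507.2, -23.9, 44.2]
ee_rot: [0.0, 0.989, 0.148, 0.0]
force: [-0.7, -0.8, -4.9]
grip_width: 0.662
grip_force: 88.2
```

Emit:
{"name": "apply_moves", "arguments": {"commands": [[1,1.5,0,0,0],[1,0,0,0,0]]}}

```text
time_s: 13.9
eef_pos: [507.8, -23.6, 44.0]
ee_rot: [-0.0, 0.989, 0.148, -0.001]
force: [-5.8, -3.8, -2.4]
grip_width: 0.661
grip_force: 88.5
```

Emit:
{"name": "apply_moves", "arguments": {"commands": [[1,0,0,1,0],[1,0,0,1,0],[1,0,0,0,0]]}}

```text
time_s: 14.28
eef_pos: [507.8, -23.6, 42.5]
ee_rot: [-0.0, 0.989, 0.148, -0.001]
force: [-8.1, -1.7, 2.9]
grip_width: 0.662
grip_force: 88.9
```

Run:
```python
from h import *
im,k=shot('w5')
a=imaging.capture('side')[150:250,270:370]
c=cv2.resize(a,None,fx=3,fy=3,interpolation=cv2.INTER_CUBIC)
out=np.zeros((600,640,3),np.uint8); out[:300]=im[:300]; out[300:,:300]=c
out[300:,320:620]=cv2.resize(imaging.capture('top')[150:250,300:400],None,fx=3,fy=3,interpolation=cv2.INTER_CUBIC)
cv2.imwrite("pics/w5c.png",out)
```

```text
t 14.3 p [507.8 -23.6  42.5] yawY -73.0 F [-8.1 -1.7  2.9] w 0.66 g 88.9 j [-0.28  0.55  1.77 -0.    0.82  1.  ]
```

View pics/w5c.png

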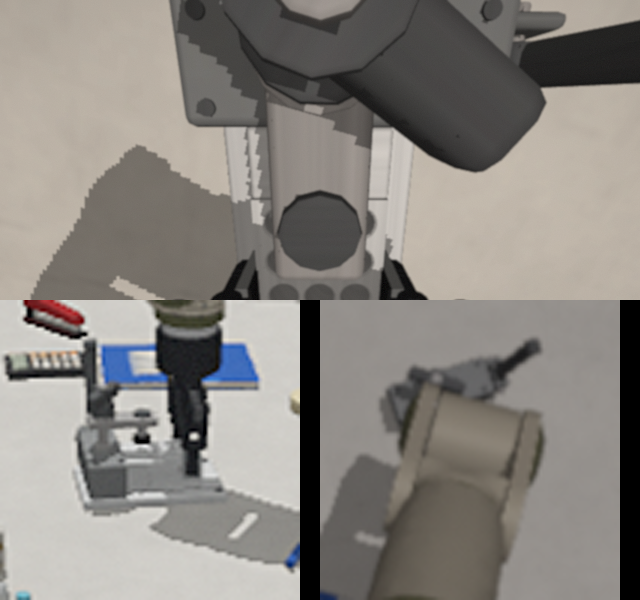

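The block's plain end sits against the housing, its top edge meets the housing edge at row 126, and it is centred on the plate. In the side inset the gripper is clear of the arm. I'll release, back away, and take two views of the nut.

Emit:
{"name": "apply_moves", "arguments": {"commands": [[-1,0,0,0,0],[-1,0,0,0,0],[-1,0,0,0,0],[-1,-6,0,-1,0],[-1,-6,0,-20,0],[-1,0,0,-45,0],[-1,0,0,-50,0],[-1,0,0,-50,0],[-1,0,0,-15,0],[-1,0,0,0,0]]}}

```text
time_s: 15.68
eef_pos: [497.0, -27.0, 223.3]
ee_rot: [0.0, 0.989, 0.148, 0.0]
force: [0.1, -0.5, -1.8]
grip_width: 0.998
grip_force: 0.0
```

Run:
```python
from h import *
shot('a')
```

```text
t 15.7 p [497.  -27.  223.3] yawY -73.0 F [ 0.1 -0.5 -1.8] w 1.00 g 0.0 j [-0.29  0.28  1.62 -0.    1.24  0.98]
```

Emit:
{"name": "apply_moves", "arguments": {"commands": [[-0.3,37,0,0,0],[-0.3,37,-1,0,0],[-0.3,37,0,0,0],[-0.3,0,0,0,-9.4],[-0.3,0,0,0,-9.4],[-0.3,0,0,0,-9.4],[-0.3,0,0,0,-9.4],[-0.3,0,0,0,-9.4],[-0.3,0,0,0,-9.4],[-0.3,0,0,0,0]]}}

```text
time_s: 16.98
eef_pos: [602.4, 6.4, 221.2]
ee_rot: [-0.001, 0.802, 0.597, -0.001]
force: [-0.0, -0.2, -0.6]
grip_width: 0.651
grip_force: 0.0
```

Run:
```python
from h import *
shot('b'); ka=load('a');kb=load('b')
out=np.zeros((600,800,3),np.uint8)
for i,(f,k) in enumerate((('a',ka),('b',kb))):
    im=cv2.imread(f"pics/{f}.png"); u,v=proj(k,[601.5,6,105]).round().astype(int); u0=max(0,min(540,u-50)); v0=max(0,min(300,v-50)); print(f,u,v,"crop",u0,v0)
    out[:400,i*400:i*400+400]=cv2.resize(im[v0:v0+100,u0:u0+100],(400,400),interpolation=cv2.INTER_CUBIC)
out[400:,:320]=cv2.resize(cv2.imread("pics/a.png"),(320,200),interpolation=cv2.INTER_AREA)
out[400:,330:650]=cv2.resize(cv2.imread("pics/b.png"),(320,200),interpolation=cv2.INTER_AREA)
cv2.imwrite("pics/ab.png",out)
```

```text
t 17.0 p [602.4   6.4 221.2] yawY -16.7 F [-0.  -0.2 -0.6] w 0.65 g 0.0 j [-0.18  0.51  1.29 -0.    1.34  0.11]
a 319 65 crop 269 15
b 320 205 crop 270 155
```

View pics/ab.png

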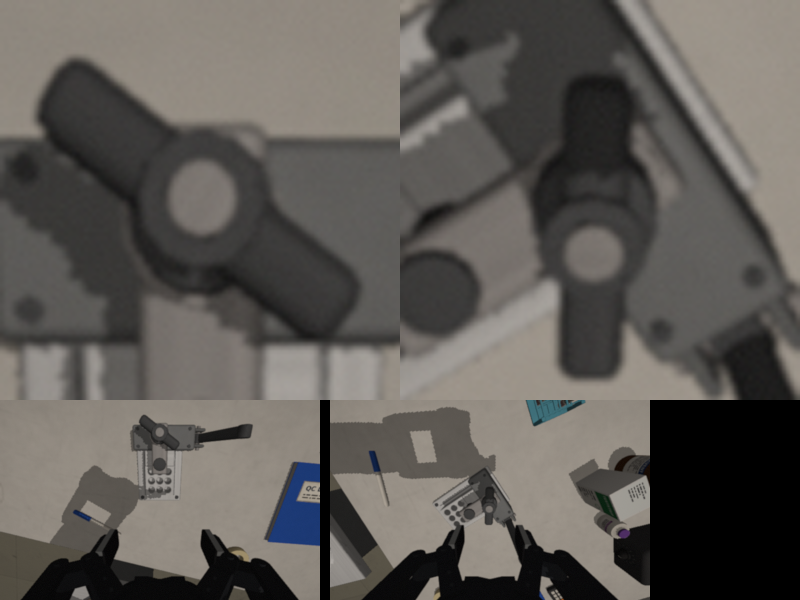

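The wrist crops show the nut's rod end at a:(202,197) and b:(595,252), with a round hub about 27 mm wide. In b the bar runs (597,80)–(590,378), nearly vertical, so its yaw is about 72°. I'll triangulate its height.

Run:
```python
from h import *
ka=load('a');kb=load('b')
def tri(qa,qb):
    A=[];B=[]
    for k,q in ((ka,qa),(kb,qb)):
        o,d=ray(*k,*q); d/=np.linalg.norm(d); P=np.eye(3)-np.outer(d,d); A.append(P);B.append(P@o)
    return np.linalg.solve(sum(A),sum(B))
fa=lambda u,v:(269+u/4,15+v/4); fb=lambda u,v:(270+(u-400)/4,155+v/4)
print("rod top",tri(fa(202,197),fb(595,252)))
print("hub ring",tri(fa(202,190),fb(596,252)))
for z in (100,105,110,115):
  p,q=onz(kb,*fb(600,95),z),onz(kb,*fb(590,378),z); print(z,np.linalg.norm(p-q).round(1),((p+q)/2).round(1),np.degrees(np.arctan2(*(p-q)[[1,0]])).round(1))
print("hub dia@112",np.linalg.norm(onz(kb,*fb(540,252),112)-onz(kb,*fb(650,252),112)),np.linalg.norm(onz(ka,*fa(133,190),112)-onz(ka,*fa(270,190),112)),"bar",np.linalg.norm(onz(kb,*fb(560,340),112)-onz(kb,*fb(622,340),112)))
go([602,6,120])
```

```text
rod top [599.85322328   4.68877976 129.8404518 ]
hub ring [600.46181418   5.08259026 131.35731714]
100 68.5 [597.   -4.8 100. ] 71.4
105 67.1 [597.6  -2.9 105. ] 71.4
110 65.7 [598.2  -1.  110. ] 71.4
115 64.3 [598.8   0.9 115. ] 71.4
hub dia@112 23.631544208398907 24.982973558519916 bar 13.686718274401208
shift [-5.000e-01 -1.000e-01  1.016e+02]
```

Emit:
{"name": "apply_moves", "arguments": {"commands": [[-0.3,-1.5,-1,35,1.9],[-0.3,0,0,35,0],[-0.3,0,0,20,0],[-0.3,0,0,10.5,0],[1,0,0,0,0],[1,0,0,0,0],[1,0,0,0,0],[1,0,0,0,0]], "newtons": 40}}

```text
time_s: 18.02
eef_pos: [601.2, 5.5, 123.5]
ee_rot: [-0.0, 0.812, 0.584, -0.0]
force: [-5.6, 0.5, 3.0]
grip_width: 0.304
grip_force: 39.3
```

Run:
```python
from h import *
status()
```

```text
t 18.0 p [601.2   5.5 123.5] yawY -18.5 F [-5.6  0.5  3. ] w 0.30 g 39.3 j [-0.19  0.6   1.42 -0.    1.13  0.14]
```

Emit:
{"name": "apply_moves", "arguments": {"commands": [[1,0,0,0.5,9.1],[1,0,0,0.5,9.1],[1,0,0,0.5,9.1],[1,0,0,0.5,9.1],[1,0,0,0.5,9],[1,0,0,0.4,9],[1,0,0,0,0]]}}

```text
time_s: 18.9
eef_pos: [601.6, 5.0, 120.6]
ee_rot: [0.0, 0.989, 0.149, 0.0]
force: [-3.7, -2.0, 4.0]
grip_width: 0.301
grip_force: 39.5
```

Run:
```python
from h import *
status(); print(sense()['wrist_torque'])
```

```text
t 18.9 p [601.6   5.  120.6] yawY -72.9 F [-3.7 -2.   4. ] w 0.30 g 39.5 j [-0.19  0.6   1.42 -0.    1.12  1.09]
[-0.33464546  0.63220383 -0.08587233]
```

Emit:
{"name": "apply_moves", "arguments": {"commands": [[-0.3,0,0,0,0],[-0.3,0,0,0,0],[-0.3,0,0,-30,0],[-0.3,0,0,-40,0],[-0.3,0,0,-31,0],[-0.3,0,0,0,0]]}}

```text
time_s: 19.65
eef_pos: [602.5, 5.2, 223.3]
ee_rot: [0.001, 0.989, 0.149, 0.002]
force: [0.5, -0.5, -0.7]
grip_width: 0.648
grip_force: 0.0
```

Run:
```python
from h import *
im,k=shot('c'); g=cv2.GaussianBlur(cv2.cvtColor(im,cv2.COLOR_BGR2GRAY),(3,3),0)
for f in 'bc':
  gg=cv2.GaussianBlur(cv2.imread(f'pics/{f}.png',0),(3,3),0)
  print(f)
  for r in range(168,256,4): print(r,' '.join('%3d'%x for x in gg[r,296:346:2]))
```

```text
t 19.6 p [602.5   5.2 223.3] yawY -72.9 F [ 0.5 -0.5 -0.7] w 0.65 g 0.0 j [-0.19  0.5   1.3   0.    1.33  1.09]
b
168  91  76  58  56  56  56  57  57  58  57  58  58  58  63  76  74  64  48  82 140 148 125 129 145 147
172  72  57  56  55  56  56  57  57  57  56  53  53  53  56  67  82  90  75  51  64 127 151 133 127 143
176  64  55  56  55  56  56  57  54  36  25  25  25  25  24  26  44  77  88  81  58  54 109 148 139 123
180  66  56  56  56  56  56  57  46  30  30  33  33  33  33  32  29  43  70  91  87  67  48  86 141 147
184  55  54  55  56  55  56  56  44  30  32  34  35  35  35  33  31  46  56  66  83  89  75  51  72 131
188  53  55  55  55  55  55  55  44  30  33  33  35  35  36  33  38  81 100  81  83  95  94  82  58  57
192  61  53  54  54  55  63  56  37  30  32  33  34  35  36  32  35  79 106  97  82  79  93  95  87  67
196  84  59  50  56  57  36  25  27  29  32  35  36  35  34  34  32  31  55  98 106  93  78  89  96  91
200  70  82  75  64  43  32  34  34  44  52  56  57  54  56  54  48  56  49  66 108 118 107  88  92  95
204 112 115 102  61  35  36  35  31  38  43  44  4
[... 2891 characters left out ...]
  65  55  34  32  33  34  35  34  32  54 105 106 123 150 151 151 151 151 133
232 119  94  83  83  80  68  72  65  41  42  41  39  41  47  44  58 104 105 112 134 135 134 134 129 122
236 146 110  87  85  81  82 102  89  50  49  54  56  57  57  55  67 105 105 102 116 124 140 151 150 135
240 144 101  72  68  63  75  77  50  40  50  54  55  57  58  54  49  76  96  72  60  59  74 125 147 130
244 149 121  81  66  62  60  53  49  45  49  54  55  57  58  54  50  57  78  71  60  63  84 128 146 131
248 152 152 146 134 125  95  64  55  55  54  54  54  54  55  56  56  65  91 113 131 138 145 150 147 128
252 151 144 117  91  77  80  97  87  64  55  54  54  55  55  57  76 101  99  82  83  99 129 148 146 132
```

The bar's edges are now vertical in the image (centre u=318.4 at both ends), so it lies along the arm. Next I'll close the lever.

Emit:
{"name": "apply_moves", "arguments": {"commands": [[-0.3,-1,34,0,0],[-0.3,-1,34,0,0],[-0.3,-1.1,33.6,0,0],[-0.3,0,0,0,-10],[-0.3,0,0,0,-10],[-0.3,0,0,0,-10],[-0.3,0,0,0,-10],[-0.3,0,0,0,-10],[-0.3,0,0,0,-10],[-0.3,0,0,0,-10],[-0.3,0,0,0,-10],[-0.3,0,0,0,-9.9],[-0.3,0,0,0,0]]}}

```text
time_s: 21.32
eef_pos: [628.2, -92.6, 219.4]
ee_rot: [-0.001, 0.595, 0.803, -0.0]
force: [-0.4, 0.1, -0.6]
grip_width: 0.647
grip_force: 0.0
```

Run:
```python
from h import *
im,k=shot('d'); go([629.4,-92.8,124.5])
# lever tip check: expected pixels of lever tip centre/edges at 1.25
yaw=np.radians(17); X=np.array([np.cos(yaw),np.sin(yaw),0]);Y=np.array([-X[1],X[0],0])
h=np.array([621.3,-66.3,36])
g=cv2.GaussianBlur(cv2.cvtColor(im,cv2.COLOR_BGR2GRAY),(3,3),0)
for th in (1.0,1.25):
  print(th,[proj(k,h-Y*r*np.cos(th)+np.array([0,0,r*np.sin(th)])).round(0) for r in (40,88,116)])
for r in range(100,230,8): print(r,' '.join('%3d'%x for x in g[r,270:370:4]))
```

```text
t 21.3 p [628.2 -92.6 219.4] yawY 16.9 F [-0.4  0.1 -0.6] w 0.65 g 0.0 j [-0.33  0.58  1.18  0.    1.38 -0.63]
shift [-0.6  1.2 95.2]
1.0 [array([322., 189.]), array([322., 230.]), array([322., 259.])]
1.25 [array([322., 181.]), array([322., 213.]), array([322., 237.])]
100  97  98  98  97 100  99  97  69  56  58  57  59  69  67  68  60  59  59  56  78  90  92  90  91  90
108  96  98  99  97 100 100  97  71  55  57  58  59  60  58  60  60  59  59  55  79  91  91  91  91  90
116  89  89  90  89  90  90  89  76  54  57  58  59  59  59  59  58  58  59  54  84  91  91  91  90  89
124  99  98  98  99  99  99  99  86  54  56  57  58  58  58  58  58  59  58  53  85 114 113  90  90 139
132 152 137  95  94  93  96  96  85  52  56  57  58  57  57  57  59  58  58  53 102 146 148 148 146 146
140 150 150 149 148 149 150 150 141  51  53  57  57  57  58  57  57  56  54  63 147 148 149 148 147 146
148 150 150 148 148 149 150 150 140  53  54  57  57  58  71  84  91  75  74  76 146 148 148 149 148 148
156 149 148 149 148 148 148 148 148 132  78  67  63  52  51  50  71  73 103 139 148 149 150 149 149 1
[... 238 characters left out ...]
 151 151 148 148 150  64  28  28  29 110 148 148 149 149 149 148 147 148 148
188 150 151 151 151 152 151 151 150 149 150 149  54  26  28  27 101 147 148 148 149 149 148 148 148 148
196 149 151 151 152 151 151 151 149 149 148 147  41  26  28  28  78 148 148 149 150 150 149 149 150 150
204 152 151 151 151 151 151 150 148 147 149 148  37  28  28  28  67 151 149 149 149 149 149 148 148 147
212 151 150 150 151 150 150 150 147 150 150 145  32  28  28  27  53 146 146 147 148 149 148 148 147 148
220 150 150 150 150 149 149 150 150 150 150 142  29  25  25  24  37 146 147 147 148 149 147 146 146 146
228 147 146 148 148 149 148 146 147 147 147 138  48  48  48  46  46 137 147 147 147 147 146 147 146 146
```

Emit:
{"name": "apply_moves", "arguments": {"commands": [[-0.3,-0.6,1.2,35,0],[-0.3,0,0,35,0],[-0.3,0,0,25,0],[1,0,0,0,0],[1,0,0,0,0],[1,0,0,0,0],[1,0,0,0,0]], "newtons": 50}}

```text
time_s: 22.25
eef_pos: [630.3, -93.2, 127.2]
ee_rot: [0.001, 0.595, 0.804, 0.0]
force: [0.2, -0.5, 4.8]
grip_width: 0.174
grip_force: 49.6
```

Emit:
{"name": "apply_moves", "arguments": {"commands": [[1,-6.3,0,2.4,0],[1,-8.4,0,4.1,0],[1,-8,0,5,0],[1,-7.4,0,5.8,0],[1,-6.7,0,6.5,0],[1,-6,0,7.2,0],[1,-5.2,0,7.8,0],[1,-4.3,0,8.3,0],[1,-3.4,0,8.7,0],[1,-2.5,0,9.1,0],[1,-1.5,0,9.3,0],[1,-0.5,0,9.4,0],[1,0,0,0,0]]}}

```text
time_s: 23.88
eef_pos: [648.5, -153.0, 43.6]
ee_rot: [0.003, 0.595, 0.803, -0.0]
force: [3.7, -10.5, 1.2]
grip_width: 0.174
grip_force: 48.6
```

Run:
```python
from h import *
status()
```

```text
t 23.9 p [ 648.5 -153.    43.6] yawY 16.9 F [  3.7 -10.5   1.2] w 0.17 g 48.6 j [-0.41  0.83  1.24 -0.    1.07 -0.7 ]
```

Emit:
{"name": "apply_moves", "arguments": {"commands": [[1,1,0,2,0],[1,0,0,2,0],[1,0,0,0,0]]}}

```text
time_s: 24.25
eef_pos: [648.6, -152.8, 40.9]
ee_rot: [0.004, 0.595, 0.803, -0.001]
force: [0.8, -12.5, 8.6]
grip_width: 0.18
grip_force: 49.6
```

Emit:
{"name": "apply_moves", "arguments": {"commands": [[1,0,0,2,0],[1,0,0,0,0]]}}

```text
time_s: 24.5
eef_pos: [648.6, -152.7, 38.9]
ee_rot: [0.004, 0.595, 0.803, -0.0]
force: [0.7, -11.7, 9.2]
grip_width: 0.178
grip_force: 49.8
```

Emit:
{"name": "apply_moves", "arguments": {"commands": [[1,0.5,0,2,0],[1,0.5,0,2,0],[1,0,0,0,0]]}}

```text
time_s: 24.88
eef_pos: [648.5, -152.3, 35.0]
ee_rot: [0.004, 0.596, 0.803, -0.001]
force: [0.8, -13.8, 9.5]
grip_width: 0.176
grip_force: 49.9
```

Emit:
{"name": "apply_moves", "arguments": {"commands": [[1,0,0,2,0],[1,0,0,0,0]]}}

```text
time_s: 25.12
eef_pos: [648.4, -152.0, 32.9]
ee_rot: [0.004, 0.596, 0.803, -0.0]
force: [0.9, -13.2, 9.2]
grip_width: 0.174
grip_force: 50.1
```

Emit:
{"name": "apply_moves", "arguments": {"commands": [[-0.2,0,0,0,0],[-0.2,0,0,0,0],[-0.2,3.8,0,-17,0],[-0.2,0,0,-16,0],[-0.2,0,0,0,0]]}}

```text
time_s: 25.75
eef_pos: [646.6, -145.2, 65.5]
ee_rot: [0.002, 0.595, 0.804, 0.0]
force: [0.8, -0.2, 0.3]
grip_width: 0.6
grip_force: 0.0
```

Run:
```python
from h import *
im,k=shot('e')
for f in ('w2','e'):
  g=cv2.GaussianBlur(cv2.imread(f'pics/{f}.png',0),(3,3),0).astype(int)
  print(f,'col',[int(x) for x in g[244:320:2,316:323].mean(1)],'\nhinge',[int(x) for x in g[80:140:3,316:323].mean(1)])
  for r in (130,180,230,260,280): print(r,g[r,296:346:2])
for f in ('w2','e'):
  kk=load(f); print(f,[proj(kk,np.array([621.3,-66.3,36])+np.array([.292*116,-.956*116,0])*np.cos(t)+np.array([0,0,116*np.sin(t)])).round(1) for t in (0,.05,.1,.2)])
```

```text
t 25.8 p [ 646.6 -145.2   65.5] yawY 17.0 F [ 0.8 -0.2  0.3] w 0.60 g 0.0 j [-0.4   0.79  1.24  0.    1.11 -0.69]
w2 col [37, 37, 37, 36, 36, 36, 36, 37, 48, 58, 61, 61, 61, 61, 61, 61, 61, 61, 61, 61, 59, 48, 48, 53, 56, 57, 55, 58, 57, 62, 120, 149, 150, 149, 149, 148, 148, 148] 
hinge [33, 34, 35, 37, 38, 39, 40, 39, 36, 35, 33, 32, 30, 30, 38, 38, 38, 38, 38, 38]
130 [93 93 93 92 70 35 35 36 37 38 38 38 38 39 40 40 40 38 35 37 71 93 94 94
 94]
180 [93 94 93 93 76 40 34 36 37 38 37 38 38 38 40 40 39 37 34 50 85 93 92 93
 93]
230 [156 156 156 157 146  78  32  34  36  37  37  37  37  38  39  38  38  36
  45 112 152 154 154 153 153]
260 [151 151 150 151 143  87  47  49  46  41  39  48  54  52  48  56  59  54
  67 128 153 153 154 153 153]
280 [150 150 149 149 144  98  50  53  59  60  60  61  62  63  62  61  57  52
  78 140 152 151 150 151 150]
e col [37, 37, 36, 37, 37, 36, 40, 52, 61, 62, 62, 61, 62, 61, 62, 61, 61, 61, 61, 61, 61, 61, 56, 48, 51, 55, 57, 58, 58, 58, 57, 97, 144, 150, 149, 149, 149, 148] 
hinge [50, 43, 34, 33, 35, 36, 37, 39, 39, 39, 37, 36, 35, 33, 31, 28, 34, 38, 38, 38]
130 [93 94 93 72 36 34 36 36 38 38 38 38 38 38 39 40 39 36 34 61 90 94 94 90
 76]
180 [94 94 94 89 52 33 35 37 37 37 38 38 39 39 39 39 38 35 43 79 93 92 92 92
 92]
230 [156 156 156 154 115  42  33  36  37  37  37  36  38  38  38  37  36  37
  89 145 154 154 154 154 153]
260 [151 151 151 151 123  61  51  57  61  60  58  60  63  63  62  60  55  56
 114 153 154 154 154 154 154]
280 [150 149 148 148 127  67  50  57  60  61  61  61  62  62  61  59  54  61
 119 151 151 150 150 150 150]
w2 [array([319.6, 296.9]), array([319.6, 302.8]), array([319.6, 308.7]), array([319.5, 320.2])]
e [array([318.5, 301.8]), array([318.5, 307.8]), array([318.4, 313.9]), array([318.4, 325.9])]
```

The lever end now shows at the same rows as in the first closed view, allowing for the 3.6 mm camera shift, so the lever is fully down. Last, I'll check the block and bar from the earlier pose "a".

Emit:
{"name": "apply_moves", "arguments": {"commands": [[-0.2,0,0,-40,0],[-0.2,0,0,-50,0],[-1,0,0,-50,0],[-1,31,-22,-18,0],[-1,32,-22,0,0],[-1,31,-22,0,0],[-1,32,-22,0,0],[-1,31,-20,0,0],[-1,0,0,0,10],[-1,0,0,0,10],[-1,0,0,0,10],[-1,0,0,0,10],[-1,0,0,0,10],[-1,0,0,0,10],[-1,0,0,0,10],[-1,0,0,0,10],[-1,0,0,0,10],[-1,0,0,0,0]]}}

```text
time_s: 28.05
eef_pos: [496.4, -26.4, 220.9]
ee_rot: [-0.0, 0.989, 0.148, -0.0]
force: [0.3, 0.3, -1.0]
grip_width: 1.0
grip_force: 0.0
```

Run:
```python
from h import *
im,k=shot('f'); a=cv2.imread('pics/a.png')
A=cv2.cvtColor(a,cv2.COLOR_BGR2GRAY); B=cv2.cvtColor(im,cv2.COLOR_BGR2GRAY)
def shift(r):
    w=(slice(r[1],r[3]),slice(r[0],r[2])); return cv2.phaseCorrelate(A[w].astype(float),B[w].astype(float),cv2.createHanningWindow((r[2]-r[0],r[3]-r[1]),cv2.CV_64F))
print("wells",shift((285,140,355,200)),"plate front",shift((262,165,375,205)))
print("predicted plate shift",proj(load('a'),[490,-30,12]),proj(k,[490,-30,12]),"block top",proj(load('a'),[515,-21,48]),proj(k,[515,-21,48]))
# foot drop: foot/arm front disc
c=lambda g:[int(x) for x in g[100:150:2,312:328].mean(1)]
print(c(A));print(c(B))
# lateral extents of block top at wells rows
for r in (155,170,185): print(r,A[r,262:378:3].tolist(),'\n   ',B[r,262:378:3].tolist())
# bar
for r in range(20,100,6): print(r,' '.join('%3d'%x for x in B[r,290:350:3]))
```

```text
t 28.1 p [496.4 -26.4 220.9] yawY -72.9 F [ 0.3  0.3 -1. ] w 1.00 g 0.0 j [-0.29  0.28  1.63 -0.    1.23  0.98]
wells ((1.0361906867649822, -0.36156546480427565), 0.8545737298414863) plate front ((0.8449209710187233, 0.0708946918471085), 0.9311333269498662)
predicted plate shift [320.30150042 183.14582052] [321.12799036 183.11897271] block top [319.2484999  167.63418363] [320.19463566 167.52277371]
[116, 116, 116, 116, 116, 116, 116, 114, 87, 62, 59, 60, 59, 59, 58, 58, 58, 58, 55, 55, 71, 107, 115, 103, 93]
[53, 54, 52, 53, 50, 45, 80, 98, 65, 58, 59, 59, 59, 59, 58, 58, 58, 55, 56, 76, 109, 114, 93, 80, 102]
155 [143, 142, 142, 143, 139, 123, 144, 146, 100, 76, 147, 159, 149, 136, 120, 140, 158, 155, 137, 113, 128, 150, 154, 142, 116, 113, 139, 154, 148, 130, 156, 155, 157, 133, 144, 145, 144, 145, 145] 
    [142, 144, 142, 142, 141, 114, 146, 150, 119, 77, 134, 156, 149, 139, 119, 127, 157, 156, 143, 122, 113, 146, 155, 146, 117, 105, 121, 153, 152, 117, 158, 155, 153, 151, 141, 145, 143, 145, 145]
170 [88, 88, 90, 96, 112, 102, 144, 150, 123, 75, 143, 154, 152, 142, 144, 149, 155
[... 1117 characters left out ...]
  57  55  54 109  84  79  80  80  80
56  93  94  65  56  56  52  46  61  60  71  90  78  64  63  69  85  94  93  93  93
62  91  91  78  55  58  42  60  60 107 117 120 116 118  72  61  55  91  94  93  93
68  91  80  59  58  57  36  60  51 106 118 117 120 120  71  61  56  86  95  94  93
74  84  56  57  55  64  37  50  61  60  63  81  67  62  63  61  58 102  92  93  92
80  88  57  56  57  56  65  34  35  48  56  60  57  54  43  58 105  92  92  96  95
86  90  86  75  55  56  53  67  56  44  56  56  61  54  64 111  87  89  93  93  92
92  89  90  89  57  55  54  68  58  45  55  59  59  56  70 118  87  92  90  90  91
98  60  59  50  40  41  45  71  56  46  56  58  60  54  69 116  65  63  63  64  63
```

```bash
python3 -c "
from rig import ctrl
print(ctrl.finish_job())"
```

```text
the job is handed in; nothing more can be done
None
```

I handed the job in at about 28 s. The block is home against the housing, the nut's bar lies along the arm and the lever is fully down. The foot's contact is inferred from its drop in the last picture, not measured as a force, and I did not recheck the bystanders after the first pictures.

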